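# Find the shaft's flat by feel and tighten the winder's setscrew on it

## Task

The spool hub of the thread winder has come loose on its shaft. Turn the crank until you feel the brass shoe under the setscrew drop onto the flat of the shaft and let go so that it settles there; then put the red-knobbed hex key in the setscrew and turn it clockwise until the screw is firmly tight on the flat, without forcing it. Leave the key standing in the screw, and do not push away or knock over the two loose thread spools on its board.

Things in the scene. Friction and masses are not known exactly. Their poses are not given: they have to be found in the camera images.
- winder: Hand-cranked thread winder screwed to the bench: wooden board 150 x 220 x 18 mm, two green bearing stands. Origin at bench level under the hub, z up, +y along the shaft to the crank end; shaft axis 115 mm up. The metal spool hub between the stands is held by an index pin, its setscrew always pointing straight up. Hidden in it the 28 mm shaft has one flat, 2 mm deep and 14 mm wide.
- crank (a joint): Angle of crank and shaft about winder +y: 0 = arm straight up, positive = leaning to winder +x; starts at -1.4 to -1.05 and turns freely all round. The crank sits on the shaft at no set angle: the flat meets the screw at one crank angle somewhere between -0.4 and 0.85, to be found by feel. On the round it turns with less than 1.5 N at the handle.
- crank_handle (a point): Middle of the crank's wooden handle sleeve: 18 mm thick, 48 mm long along winder y, 55 mm from the shaft's axis, at winder y = 101.5 mm. It spins freely on its pin, so it can be pinched from above and led round its circle with the hand kept upright.
- clamp_shoe: Spring-loaded brass shoe under the setscrew, hidden, riding on the shaft. From 0.5 rad before the flat's middle it pulls the handle on, by 2 to 4 N near the middle; there this flips to as much resistance, fading 0.5 rad beyond. Let go within 0.3 rad of the middle, the shaft snaps to it. Origin: its lower face, about 128.5 mm above the winder's origin on the round, 126.8 mm on the flat.
- socket (a point): Centre of the mouth of the setscrew's hexagon socket, facing up, about 160 mm above the bench, level with the rim of the 35 mm round boss it sits in. 14 mm across flats, 19 mm deep, its top 3 mm countersunk to 18 mm. The frame turns with the screw; its x axis points at the middle of a flat side of the hexagon.
- setscrew (a joint): Setscrew angle, clockwise from above positive, starts at -0.15 to 0.15; quick thread, sinks 8 mm a turn. Runs at a steady 0.05 to 0.2 N m. On the flat the shoe's spring bottoms at about 1.9 and the torque then climbs 0.13 N m per rad: firmly tight is 0.08 to 0.15 above the running torque, 0.25 above is forced. On the round (wrong) it climbs from 0.4 already. It stays where it is left.
- hex_key: Hex key with a round red knob, standing in the block: 100 mm long, 0.13 kg. Origin at its lower tip, z up. Rounded tip 5 mm long; hexagon shank 13 mm across flats (own x axis points at the middle of a flat) up to 74 mm; then the knob, 33 mm thick, up to 100 mm, pinched from above at about 88 mm; it may be let go and retaken at any angle. About 0.06 rad of play each way in the socket.
- key_block: Wooden key block fixed to the bench, 130 x 56 x 42 mm; origin at the middle of its underside. The key stands in its middle hole, 18 mm wide; the hole's floor is 8 mm above the origin.
- spool_blue: Blue thread spool, 28 mm thick, 38 mm high, standing loose on the winder's board; origin under its middle. Leave it alone.
- spool_yellow: Yellow thread spool, 28 mm thick, 38 mm high, standing loose on the winder's board; origin under its middle. Leave it alone.
Not all that is in view belongs to the job. Of the things like the hex_key, leave any that is green or purple; of the rest the smaller one is meant.

How it is judged:
By the outcome, as a careful person would: the job done as asked, in the order asked, and still so for the second after the job is handed in, with the robot touching nothing.
It also fails if it takes over 72 s, if anything falls off the work surface, if the arm or the gripper's body presses on something with over 40 N, if the wrist force passes 120 N, or if a joint passes its speed limit or range.

## Robot

A 6-joint arm with a two-finger parallel gripper is mounted at the origin on a cart in front of the work surface, level with it; the furniture and walls round the work are solid. World frame = base frame: x ahead of the robot, y to its left, z up, the work surface at z = 0. Lengths are in m, angles in rad, forces in N, time in s.
With the tool pointing down it reaches from about 0.375 to 0.975 m from the base axis. Payload 3.8 kg.
Tool frame: the origin (TCP) lies on the centre line of the jaws, within the pads' length; the fingertips stand 8 mm ahead of it and the grasp point (between the pads) lies 11 mm behind it; z points along the fingers, y is the line along which they close (so a half turn about z gives the same grasp; the last joint's range is limited). The gripper opens to 85 mm and grips with 20 to 120 N. Pads are 22 mm wide; open, the fingers measure 114 mm over their backs; the gripper's body (76 mm by 85 mm) begins 54 mm behind the grasp point. The pads swing forward as they close: fully open they stand 13 mm farther back than shut.
Start: joints at [1.306, 0.264, 1.604, -0, 1.274, -0.037], TCP at [0.152, 0.658, 0.239] pointing down, gripper open.
Joint ranges: [-2.63, 2.63], [-0.94, 2.18], [0.31, 2.57], [-1.31, 4.45], [0, 2.66], [-2.55, 2.55]. Speed limits (rad/s): [2.57, 2.57, 3.14, 3.14, 3.14, 3.14].

## Interface

Orientations are given as a rotation vector (axis times angle).
In Python, from bench import ctrl, camera, camera_params, finish_job gives the robot as it stands. The module is installed in compiled form; this text tells all that it offers.
- The arm moves only by the tool step_arm, never from a script. Its argument "moves" is a list of rows, each a list of 6 numbers: the shift along the world's x, y, z in parts of the range, where 1.0 means 1 m, then the turn, a rotation vector about the world's x, y, z in shares of pi rad (1.0 is pi rad). A call has 1 to 12 rows; each row is the pose to reach, as a shift and turn from the pose commanded when the call began; what a row does not reach only later rows make up. A row lasts 1/8 s, in which the tool goes at most 62.5 mm and 10.7 degrees, less where a joint would pass 70% of its speed; a pose out of reach is approached as far as the arm can. A call with a gripper value outside its range is refused whole. "gripper" is the opening, from 0 (shut) to 1 (fully open), set as the call begins (left out, the last holds). The fingers move at their own pace and stop on an object; "newtons" is the grip in N (left out, the last holds). Time passes only in rows, so rows that repeat a pose let the fingers close. It gives the time, the measured TCP pose, the force, the opening and the grip force at its end, in the units of the state.
- ctrl.sense(): the state, without advancing time (a new reading comes with each control period).
- camera(name): name is "side" or "top"; returns (picture, depth): 480x640x3 uint8, red, green, blue; 480x640 float32, m along the optical axis (not along the pixel's ray), 0 where there is no reading.
- camera_params(name): a dict with "fov_y" (degrees; the focal length in pixels is half the picture's height over the tangent of half this angle, whatever the lens; pixels are square), "cx", "cy" (the principal point, pixels), "camera_from_world" (4x4, takes a point from world to camera coordinates). Camera axes: x right, y up, looking along -z (the intrinsics and any distortion apply to the point x, -y, -z); pixel columns grow to the right and rows downward; lengths in m; the calibration is good to about 2 mm. A picture is of the moment at which its call begins. camera_params takes no time and is no camera call.
- finish_job(): hands the job in; it is judged then, once.
The state is a dict: "clock": time; "joint_positions": joint angles; "joint_velocities": joint speeds; "effort": joint torques, N m; "position": TCP position; "tcp_rot": TCP orientation; "force": force on the tool from outside, world axes, zero at the start; "moment": the same for the moment, N m; "finger_gap": finger opening in m; "gripper_force": force on a finger pad.
Only numpy, scipy, OpenCV 4.12 (cv2) and the standard library are available. Lean on these libraries where they do the work, as an engineer would, in place of code of your own. Each camera call takes 0.05 s, during which the arm holds its last target. There are 200 camera calls.

## Working session

There is one attempt and no reset: what is moved stays moved. The work goes in short steps, Python scripts to look and compute and a tool call to move; the robot and the scene stay as the last step left them, time stands still between calls to the robot, and variables do not carry over. Pictures are saved under pics/ and viewed, at most 10 in all, crops included, and the job is handed in when it is done.

Besides the shell and the picture viewer there is one more tool, called after "Request:" as name(argument=value, ...), one argument or row to a line, values as JSON. step_arm: Moves the arm, as the interface text tells. Its arguments: {"type":"object","properties":{"moves":{"type":"array","items":{"type":"array","items":{"type":"number"}}},"gripper":{"type":"number"},"newtons":{"type":"number"}},"required":["moves"]}

```bash
mkdir -p pics; ls
cat > h.py <<'E'
from bench import ctrl,camera,camera_params,finish_job
import numpy as np,cv2
def snap(n,tag):
    im,d=camera(n); np.savez(f'pics/{tag}.npz',im=im,d=d); cv2.imwrite(f'pics/{tag}.png',im[:,:,::-1]); return im,d
def cam(n):
    p=camera_params(n); f=240/np.tan(np.radians(p['fov_y'])/2); return f,p['cx'],p['cy'],np.array(p['camera_from_world'])
def ray(n,u,v):
    f,cx,cy,M=cam(n); R=M[:3,:3]; o=-R.T@M[:3,3]; d=R.T@np.array([(u-cx)/f,-(v-cy)/f,-1]); return o,d
def atz(n,u,v,z):
    o,d=ray(n,u,v); return o+d*(z-o[2])/d[2]
def dep(n,u,v,d):
    o,r=ray(n,u,v); return o+r*d
def proj(n,P):
    f,cx,cy,M=cam(n); c=M[:3,:3]@np.asarray(P)+M[:3,3]; return cx+f*c[0]/-c[2], cy-f*c[1]/-c[2]
def tri(a,b):
    # a,b=(name,u,v)
    o1,d1=ray(*a);o2,d2=ray(*b); s=np.linalg.lstsq(np.c_[d1,-d2],o2-o1,rcond=None)[0]
    p,q=o1+s[0]*d1,o2+s[1]*d2; return (p+q)/2,np.linalg.norm(p-q)
E
python3 - <<'E'
from h import *
np.set_printoptions(precision=4,suppress=True)
for n in('side','top'):
    snap(n,n+'0'); print(n,camera_params(n))
print(ctrl.sense())
E
```

```text
pics
side {'fov_y': 46.2104056523396, 'cx': 313.84637840302025, 'cy': 248.7405864015414, 'camera_from_world': array([[-0.9808, -0.194 ,  0.0173,  0.3577],
       [ 0.1228, -0.5468,  0.8282, -0.3706],
       [-0.1512,  0.8145,  0.5602, -0.8594],
       [ 0.    ,  0.    ,  0.    ,  1.    ]])}
top {'fov_y': 50.820142135165256, 'cx': 319.2147789974486, 'cy': 243.76013315342547, 'camera_from_world': array([[-0.0274, -0.9995,  0.0186, -0.3794],
       [ 0.9974, -0.0261,  0.0668, -0.4409],
       [-0.0663,  0.0204,  0.9976, -1.32  ],
       [ 0.    ,  0.    ,  0.    ,  1.    ]])}
{'clock': 0.1, 'joint_positions': array([ 1.3061,  0.2647,  1.6053,  0.    ,  1.2737, -0.0369]), 'joint_velocities': array([ 0.001 , -0.0016, -0.0018, -0.    , -0.0021, -0.0002]), 'effort': array([  0.0008, -51.6701, -36.8594,  -0.0002,   0.0062,  -0.    ]), 'position': array([0.1522, 0.6569, 0.2381]), 'tcp_rot': array([-0.357 , -3.1209,  0.0032]), 'force': array([-0.4262,  0.083 , -0.2334]), 'moment': array([-0.0127,  0.0208, -0.0541]), 'gripper_force': 0.0, 'finger_gap': 0.08559608408657275}
```

View pics/side0.png

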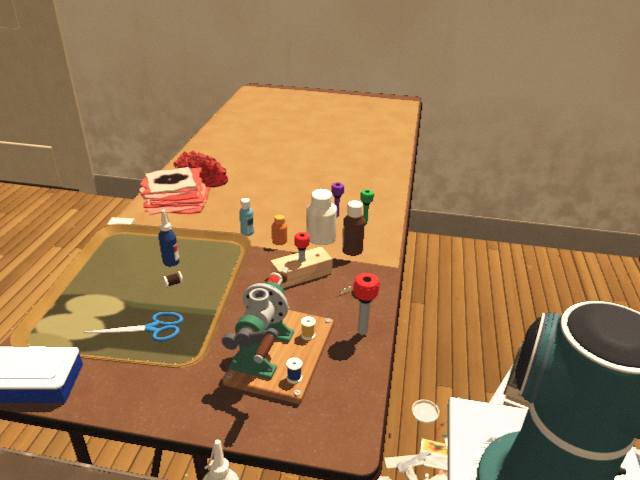

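View pics/top0.png

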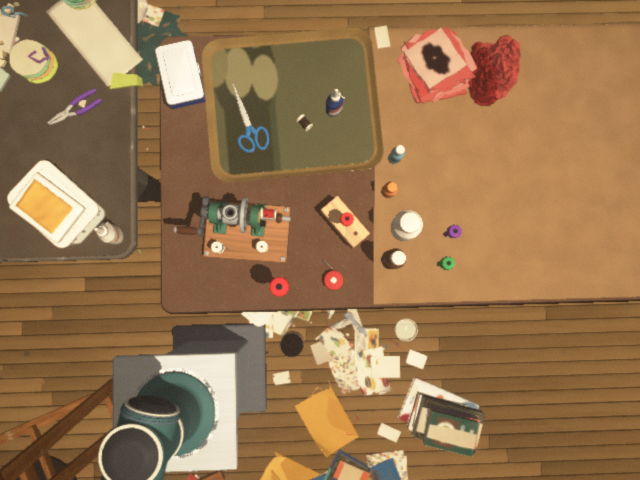

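Run:
```python
from h import *
def c(t,x0,y0,w,h,s): 
    im=cv2.imread(f'pics/{t}0.png')[y0:y0+h,x0:x0+w]; return cv2.resize(im,None,fx=s,fy=s,interpolation=cv2.INTER_CUBIC)
cv2.imwrite('pics/c1.png',c('top',165,180,215,125,3.7))
cv2.imwrite('pics/c2.png',c('side',215,225,180,180,3.3))
np.set_printoptions(precision=4,suppress=True)
dt=np.load('pics/top0.npz')['d'];ds=np.load('pics/side0.npz')['d']
for u,v in[(347,218),(333,280),(279,287),(230,213),(217,247),(261,246),(180,230)]: print('t',u,v,dep('top',u,v,dt[v,u]))
for u,v in[(302,240),(366,288),(264,298),(250,295)]: print('s',u,v,dep('side',u,v,ds[v,u]))
```

```text
t 347 218 [ 0.4868 -0.4598  0.1089]
t 333 280 [ 0.3339 -0.4247  0.0187]
t 279 287 [ 0.3215 -0.2896  0.1401]
t 230 213 [ 0.502  -0.1761  0.1431]
t 217 247 [ 0.4281 -0.124   0.0338]
t 261 246 [ 0.4278 -0.2383  0.0314]
t 180 230 [ 0.4635 -0.0576  0.1482]
s 302 240 [ 0.4808 -0.4437  0.1064]
s 366 288 [ 0.3206 -0.2663  0.1357]
s 264 298 [ 0.4901 -0.1706  0.1581]
s 250 295 [ 0.5156 -0.1712  0.16  ]
```

View pics/c1.png

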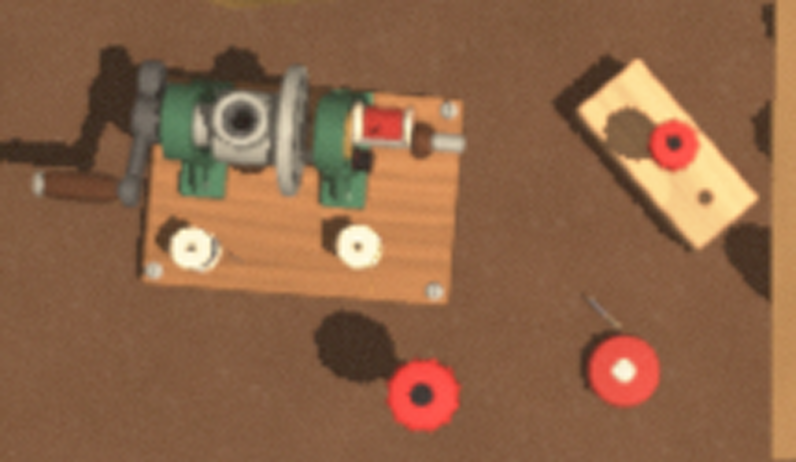

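View pics/c2.png

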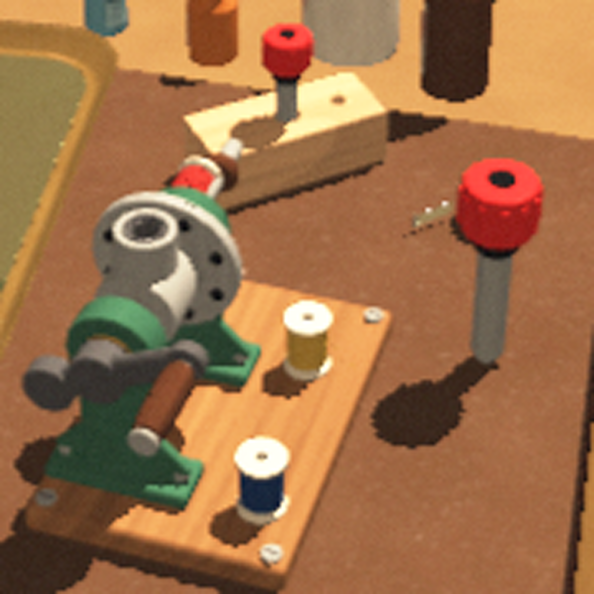

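Run:
```python
from h import *
np.set_printoptions(precision=4,suppress=True)
T=lambda x,y:('top',165+x/3.7,180+y/3.7); S=lambda x,y:('side',215+x/3.3,225+y/3.3)
for n,a,b in[('boss',T(241,119),S(148,231)),('keytop',T(675,143),S(288,33)),('hend',T(38,184),S(146,441)),('hin',T(130,188),S(190,352)),
 ('scrA',T(154,270),S(272,553)),('scrB',T(434,291),S(373,315)),('blue',T(192,247),S(262,456)),('yel',T(358,246),S(308,317)),('spindle',T(462,144),S(233,149)),('bigkey',T(422,395),S(502,180))]:
    print(n,*tri(a,b))
for n,t in[('A',T(154,270)),('B',T(434,291)),('C',T(449,110)),]: print(n,atz(*t,.018))
for n,t in[('k4',T(577,105)),('k1',T(640,58)),('k2',T(758,199)),('k3',T(697,251))]: print(n,atz(*t,.042))
```

```text
boss [ 0.5011 -0.1788  0.1567] 0.0021744245482757047
keytop [ 0.4846 -0.461   0.1081] 0.0012972416699240628
hend [ 0.4645 -0.0444  0.1401] 0.001518807475298079
hin [ 0.4592 -0.1047  0.1443] 0.0029602579812240035
scrA [ 0.4135 -0.094   0.0192] 0.0009731976271217972
scrB [ 0.3936 -0.2926  0.0195] 0.0002954808287908093
blue [ 0.4267 -0.1277  0.055 ] 0.0012533049952200574
yel [ 0.4247 -0.2425  0.0551] 0.000481414755328294
spindle [ 0.4875 -0.3184  0.1131] 0.00013887071458387496
bigkey [ 0.3217 -0.2896  0.138 ] 0.0006116913608724783
A [ 0.414  -0.0937  0.018 ]
B [ 0.3938 -0.2925  0.018 ]
C [ 0.5235 -0.3062  0.018 ]
k4 [ 0.5216 -0.3976  0.042 ]
k1 [ 0.554  -0.4432  0.042 ]
k2 [ 0.4516 -0.5234  0.042 ]
k3 [ 0.416  -0.4792  0.042 ]
```

Careful with the scale: shifts go in shares of 1 m and turns go in shares of pi rad. That gives: -73.1 cm / 100 = -0.731, -66 cm / 100 = -0.66, -1.447 rad / 3.1416 = -0.4606.

Request:
step_arm(
  moves=[
    [0.08, -0.09, 0.04, 0, 0, -0.0573],
    [0.15, -0.18, 0.06, 0, 0, -0.1146],
    [0.22, -0.27, 0.06, 0, 0, -0.1719],
    [0.3, -0.36, 0.06, 0, 0, -0.2292],
    [0.305, -0.42, 0.06, 0, 0, -0.2865],
    [0.31, -0.48, 0.05, 0, 0, -0.3438],
    [0.31, -0.54, 0.04, 0, 0, -0.4011],
    [0.31, -0.6, 0.02, 0, 0, -0.4606],
    [0.31, -0.66, 0, 0, 0, -0.4606],
    [0.31, -0.731, -0.01, 0, 0, -0.4606],
    [0.31, -0.731, -0.01, 0, 0, -0.4606],
    [0.31, -0.731, -0.01, 0, 0, -0.4606],
  ],
  gripper=1,
)

```text
clock: 1.6
position: [0.4508, -0.0025, 0.2403]
tcp_rot: [2.334, 2.103, 0.0]
force: [0.3, -0.8, -0.2]
finger_gap: 0.085
gripper_force: 0.0
```

Request:
step_arm(
  moves=[
    [0, 0, 0, 0, 0, 0],
    [0, 0, 0, 0, 0, 0],
  ],
  gripper=0.6,
)

```text
clock: 1.85
position: [0.4508, -0.0005, 0.2404]
tcp_rot: [-2.335, -2.1, 0.0]
force: [0.4, 0.2, 0.3]
finger_gap: 0.0523
gripper_force: 0.0
```

Request:
step_arm(
  moves=[
    [0.011, -0.04, -0.02, 0, 0, 0],
    [0.011, -0.072, -0.04, 0, 0, 0],
    [0.011, -0.072, -0.07, 0, 0, 0],
    [0.011, -0.072, -0.1, 0, 0, 0],
    [0.011, -0.072, -0.112, 0, 0, 0],
    [0.011, -0.072, -0.112, 0, 0, 0],
    [0.011, -0.072, -0.112, 0, 0, 0],
  ],
)

```text
clock: 2.72
position: [0.4633, -0.0721, 0.1301]
tcp_rot: [2.331, 2.103, 0.002]
force: [0.0, 0.4, 1.9]
finger_gap: 0.0511
gripper_force: 0.0
```

Run:
```python
from h import *
np.set_printoptions(precision=4,suppress=True)
im,d=snap('side','s1');t,_=snap('top','t1')
cv2.imwrite('pics/c3.png',np.hstack([cv2.resize(im[250:430,200:360],(711,800))[:600,:400]*0+cv2.resize(im[270:420,200:300],(400,600)),cv2.resize(t[160:280,150:230],(400,600))])[:,:,::-1])
s=ctrl.sense();print(s['position'],s['force'],s['moment'],s['clock'])
```

```text
[ 0.4633 -0.0725  0.1302] [ 0.052  -0.2904 -0.3719] [-0.0052  0.0124 -0.0249] 2.825
```

View pics/c3.png

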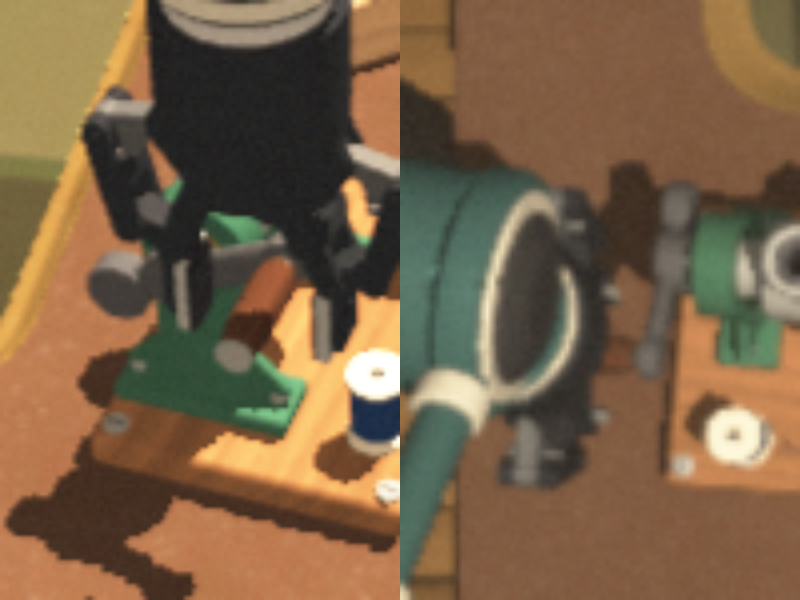

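The handle (wooden sleeve, crop ≈(260,310) left half) lies between the open fingers; closing.

Request:
step_arm(
  moves=[
    [0, 0, 0, 0, 0, 0],
    [0, 0, 0, 0, 0, 0],
    [0, 0, 0, 0, 0, 0],
    [0, 0, 0, 0, 0, 0],
    [0, 0, 0, 0, 0, 0],
  ],
  gripper=0,
  newtons=25,
)

```text
clock: 3.45
position: [0.4628, -0.0727, 0.1291]
tcp_rot: [2.333, 2.102, 0.001]
force: [3.3, -0.2, -0.3]
finger_gap: 0.0168
gripper_force: 25.2
```

Run:
```python
from h import *
np.set_printoptions(precision=3,suppress=True)
s=ctrl.sense();p=s['position'];print(p,s['force'],s['moment'],s['finger_gap'])
xw=np.array([.9947,-.103]);wx=(p[:2]-[.501,-.179])@xw;print(wx)
a0=np.arcsin(wx/.055);print(a0)
for a in np.arange(-1.1,.95,.1):
    dx=.055*(np.sin(a)-np.sin(a0));dz=.055*(np.cos(a)-np.cos(a0));print('%.1f'%a,100*dx*xw,100*dz)
```

```text
[ 0.463 -0.073  0.129] [ 3.336 -0.212 -0.256] [-0.032 -0.499 -0.021] 0.016780223515973025
-0.04895549263454707
-1.0975642398906469
-1.1 [-0.006  0.001] -0.011931807880060263
-1.0 [ 0.266 -0.028] 0.46495220655403324
-0.9 [ 0.584 -0.06 ] 0.9121443497679192
-0.8 [ 0.945 -0.098] 1.3251764256886747
-0.7 [ 1.345 -0.139] 1.6999215543439516
-0.6 [ 1.781 -0.184] 2.0326354062824965
-0.5 [ 2.247 -0.233] 2.319993614676316
-0.4 [ 2.739 -0.284] 2.559124991295134
-0.3 [ 3.253 -0.337] 2.7476402144700987
-0.2 [ 3.783 -0.392] 2.8836557024060943
-0.1 [ 4.323 -0.448] 2.9658124333084066
0.0 [ 4.87  -0.504] 2.9932895242792643
0.1 [ 5.416 -0.561] 2.9658124333084057
0.2 [ 5.956 -0.617] 2.883655702406092
0.3 [ 6.486 -0.672] 2.7476402144700955
0.4 [ 7.    -0.725] 2.5591249912951293
0.5 [ 7.492 -0.776] 2.319993614676311
0.6 [ 7.959 -0.824] 2.0326354062824903
0.7 [ 8.394 -0.869] 1.6999215543439459
0.8 [ 8.794 -0.911] 1.325176425688668
0.9 [ 9.155 -0.948] 0.912144349767912
```

Request:
step_arm(
  moves=[
    [0.0027, -0.0003, 0.0046, 0, 0, 0],
    [0.0059, -0.0006, 0.0092, 0, 0, 0],
    [0.0059, -0.0006, 0.0092, 0, 0, 0],
    [0.0059, -0.0006, 0.0092, 0, 0, 0],
  ],
)

```text
clock: 3.95
position: [0.4677, -0.0732, 0.1381]
tcp_rot: [-2.334, -2.103, 0.001]
force: [-0.6, -1.6, 1.8]
finger_gap: 0.017
gripper_force: 25.3
```

Scaled: 0.79 cm / 100 = 0.0079, 0.76 cm / 100 = 0.0076.

Request:
step_arm(
  moves=[
    [0.0036, -0.0004, 0.0041, 0, 0, 0],
    [0.0076, -0.0008, 0.0079, 0, 0, 0],
    [0.0076, -0.0008, 0.0079, 0, 0, 0],
    [0.0076, -0.0008, 0.0079, 0, 0, 0],
  ],
)

```text
clock: 4.45
position: [0.4748, -0.0739, 0.1465]
tcp_rot: [-2.333, -2.102, 0.003]
force: [-6.0, -0.5, 6.4]
finger_gap: 0.0167
gripper_force: 25.9
```

Scaled: 0.9 cm / 100 = 0.009, 0.62 cm / 100 = 0.0062.

Request:
step_arm(
  moves=[
    [0.0044, -0.0005, 0.0033, 0, 0, 0],
    [0.009, -0.0009, 0.0062, 0, 0, 0],
    [0.009, -0.0009, 0.0062, 0, 0, 0],
    [0.009, -0.0009, 0.0062, 0, 0, 0],
  ],
)

```text
clock: 4.95
position: [0.4841, -0.0748, 0.1538]
tcp_rot: [-2.333, -2.102, 0.002]
force: [-7.6, -0.1, 11.1]
finger_gap: 0.0167
gripper_force: 26.4
```

Scaled: 0.1 cm / 100 = 0.001, -0.05 cm / 100 = -0.0005.

Request:
step_arm(
  moves=[
    [-0.0005, 0, 0.001, 0, 0, 0],
    [-0.0005, 0, 0.001, 0, 0, 0],
  ],
)

```text
clock: 5.2
position: [0.4841, -0.0748, 0.1539]
tcp_rot: [-2.334, -2.103, 0.0]
force: [-3.2, 0.2, 6.7]
finger_gap: 0.0168
gripper_force: 25.8
```

Scaled: 0.5 cm / 100 = 0.005, 0.25 cm / 100 = 0.0025.

Request:
step_arm(
  moves=[
    [0.0025, -0.0003, 0.0012, 0, 0, 0],
    [0.005, -0.0005, 0.0024, 0, 0, 0],
    [0.005, -0.0005, 0.0024, 0, 0, 0],
    [0.005, -0.0005, 0.0024, 0, 0, 0],
  ],
)

```text
clock: 5.7
position: [0.4895, -0.0754, 0.1568]
tcp_rot: [2.334, 2.103, 0.0]
force: [-5.3, -0.7, 8.2]
finger_gap: 0.0168
gripper_force: 26.1
```

```bash
cat > fit.py <<'E'
import numpy as np
from scipy.optimize import least_squares
P=np.array([(.4630,.0727,.1291),(.4677,.0732,.1381),(.4748,.0739,.1465),(.4841,.0748,.1538),(.4895,.0754,.1568)])
X=P[:,0]/.9947;Z=P[:,2]
for R in(.055,):
    r=least_squares(lambda c:np.hypot(X-c[0],Z-c[1])-R,[.505,.104]);c=r.x
    print(c*[.9947,1],r.fun*1e3,np.arctan2(X-c[0],Z-c[1]))
    a0=np.arctan2(X[-1]-c[0],Z[-1]-c[1])
    for a in np.arange(a0,1,.1):
        print('%.2f'%a,np.round([100*R*(np.sin(a)-np.sin(a0))*.9947,-100*R*(np.sin(a)-np.sin(a0))*.103,100*R*(np.cos(a)-np.cos(a0))],2))
E
python3 fit.py
```

```text
[0.51308387 0.1071884 ] [-0.08812616  0.11107048  0.01560542 -0.03017232 -0.01406785] [-1.16033527 -0.97532815 -0.77481045 -0.55869263 -0.44581416]
-0.45 [ 0. -0.  0.]
-0.35 [ 0.5  -0.05  0.21]
-0.25 [ 1.03 -0.11  0.37]
-0.15 [ 1.56 -0.16  0.48]
-0.05 [ 2.11 -0.22  0.53]
0.05 [ 2.66 -0.27  0.53]
0.15 [ 3.2  -0.33  0.47]
0.25 [ 3.73 -0.39  0.36]
0.35 [ 4.26 -0.44  0.2 ]
0.45 [ 4.76 -0.49 -0.02]
0.55 [ 5.24 -0.54 -0.29]
0.65 [ 5.69 -0.59 -0.6 ]
0.75 [ 6.1  -0.63 -0.95]
0.85 [ 6.48 -0.67 -1.35]
0.95 [ 6.82 -0.71 -1.78]
```

Scaled: 0.56 cm / 100 = 0.0056, 0.38 cm / 100 = 0.0038.

Request:
step_arm(
  moves=[
    [0.0028, -0.0003, 0.0025, 0, 0, 0],
    [0.0056, -0.0005, 0.0038, 0, 0, 0],
    [0.0056, -0.0005, 0.0038, 0, 0, 0],
    [0.0056, -0.0005, 0.0038, 0, 0, 0],
  ],
)

```text
clock: 6.2
position: [0.4953, -0.076, 0.1594]
tcp_rot: [2.333, 2.102, 0.001]
force: [-0.7, -2.1, 1.9]
finger_gap: 0.017
gripper_force: 25.4
```

Scaled: 0.53 cm / 100 = 0.0053, 0.27 cm / 100 = 0.0027.

Request:
step_arm(
  moves=[
    [0.0027, -0.0003, 0.0009, 0, 0, 0],
    [0.0053, -0.0006, 0.0016, 0, 0, 0],
    [0.0053, -0.0006, 0.0016, 0, 0, 0],
    [0.0053, -0.0006, 0.0016, 0, 0, 0],
  ],
)

```text
clock: 6.7
position: [0.5005, -0.0765, 0.161]
tcp_rot: [2.333, 2.102, 0.001]
force: [0.7, -1.5, 1.8]
finger_gap: 0.0166
gripper_force: 25.4
```

Scaled: 0.53 cm / 100 = 0.0053, 0.27 cm / 100 = 0.0027.

Request:
step_arm(
  moves=[
    [0.0027, -0.0003, 0.0006, 0, 0, 0],
    [0.0053, -0.0005, 0.0011, 0, 0, 0],
    [0.0053, -0.0005, 0.0011, 0, 0, 0],
    [0.0053, -0.0005, 0.0011, 0, 0, 0],
  ],
)

```text
clock: 7.2
position: [0.5057, -0.077, 0.162]
tcp_rot: [2.333, 2.102, 0.001]
force: [0.5, -2.0, -0.0]
finger_gap: 0.0169
gripper_force: 25.3
```

Scaled: 0.55 cm / 100 = 0.0055, 0.28 cm / 100 = 0.0028.

Request:
step_arm(
  moves=[
    [0.0028, -0.0003, 0.0003, 0, 0, 0],
    [0.0055, -0.0006, 0.0005, 0, 0, 0],
    [0.0055, -0.0006, 0.0005, 0, 0, 0],
    [0.0055, -0.0006, 0.0005, 0, 0, 0],
  ],
)

```text
clock: 7.7
position: [0.5113, -0.0776, 0.1624]
tcp_rot: [2.333, 2.102, 0.001]
force: [2.0, -2.2, -1.7]
finger_gap: 0.0171
gripper_force: 25.2
```

Scaled: 0.55 cm / 100 = 0.0055, 0.28 cm / 100 = 0.0028.

Request:
step_arm(
  moves=[
    [0.0028, -0.0003, 0, 0, 0, 0],
    [0.0055, -0.0006, 0, 0, 0, 0],
    [0.0055, -0.0006, 0, 0, 0, 0],
    [0.0055, -0.0006, 0, 0, 0, 0],
  ],
)

```text
clock: 8.2
position: [0.5166, -0.0781, 0.1624]
tcp_rot: [2.334, 2.103, 0.001]
force: [2.0, -2.4, -1.3]
finger_gap: 0.0172
gripper_force: 25.2
```

Scaled: 0.54 cm / 100 = 0.0054, 0.28 cm / 100 = 0.0028.

Request:
step_arm(
  moves=[
    [0.0028, -0.0003, -0.0003, 0, 0, 0],
    [0.0054, -0.0006, -0.0006, 0, 0, 0],
    [0.0054, -0.0006, -0.0006, 0, 0, 0],
    [0.0054, -0.0006, -0.0006, 0, 0, 0],
  ],
)

```text
clock: 8.7
position: [0.522, -0.0787, 0.1618]
tcp_rot: [2.334, 2.103, 0.001]
force: [3.8, -1.2, -1.5]
finger_gap: 0.0172
gripper_force: 25.2
```

Scaled: 0.53 cm / 100 = 0.0053, 0.27 cm / 100 = 0.0027.

Request:
step_arm(
  moves=[
    [0.0027, -0.0003, -0.0005, 0, 0, 0],
    [0.0053, -0.0006, -0.0011, 0, 0, 0],
    [0.0053, -0.0006, -0.0011, 0, 0, 0],
    [0.0053, -0.0006, -0.0011, 0, 0, 0],
  ],
)

```text
clock: 9.2
position: [0.5272, -0.0792, 0.1606]
tcp_rot: [2.334, 2.103, 0.001]
force: [2.5, -0.9, -2.2]
finger_gap: 0.0171
gripper_force: 25.1
```

Scaled: 0.53 cm / 100 = 0.0053, 0.27 cm / 100 = 0.0027.

Request:
step_arm(
  moves=[
    [0.0027, -0.0003, -0.0008, 0, 0, 0],
    [0.0053, -0.0005, -0.0016, 0, 0, 0],
    [0.0053, -0.0005, -0.0016, 0, 0, 0],
    [0.0053, -0.0005, -0.0016, 0, 0, 0],
  ],
)

```text
clock: 9.7
position: [0.5324, -0.0798, 0.159]
tcp_rot: [2.334, 2.103, 0.0]
force: [2.5, -0.3, -1.0]
finger_gap: 0.0172
gripper_force: 25.1
```

Request:
step_arm(
  moves=[
    [0.0025, -0.0003, -0.0011, 0, 0, 0],
    [0.005, -0.0005, -0.0022, 0, 0, 0],
    [0.005, -0.0005, -0.0022, 0, 0, 0],
    [0.005, -0.0005, -0.0022, 0, 0, 0],
  ],
)

```text
clock: 10.2
position: [0.537, -0.0802, 0.157]
tcp_rot: [-2.333, -2.103, 0.001]
force: [-1.3, 0.9, 2.6]
finger_gap: 0.0174
gripper_force: 25.5
```

Scaled: 0.48 cm / 100 = 0.0048, -0.27 cm / 100 = -0.0027.

Request:
step_arm(
  moves=[
    [0.0024, -0.0003, -0.0013, 0, 0, 0],
    [0.0048, -0.0005, -0.0027, 0, 0, 0],
    [0.0048, -0.0005, -0.0027, 0, 0, 0],
    [0.0048, -0.0005, -0.0027, 0, 0, 0],
  ],
)

```text
clock: 10.7
position: [0.5421, -0.0808, 0.1541]
tcp_rot: [-2.334, -2.103, -0.0]
force: [-1.5, 0.7, 2.8]
finger_gap: 0.0165
gripper_force: 25.5
```

Scaled: -0.65 cm / 100 = -0.0065, 0.34 cm / 100 = 0.0034.

Request:
step_arm(
  moves=[
    [-0.003, 0.0003, 0.0017, 0, 0, 0],
    [-0.0065, 0.0007, 0.0034, 0, 0, 0],
    [-0.0065, 0.0007, 0.0034, 0, 0, 0],
    [-0.0065, 0.0007, 0.0034, 0, 0, 0],
  ],
)

```text
clock: 11.2
position: [0.5358, -0.0801, 0.1576]
tcp_rot: [2.334, 2.103, 0.001]
force: [1.1, -0.0, -1.0]
finger_gap: 0.0169
gripper_force: 25.2
```

Request:
step_arm(
  moves=[
    [0, 0, 0, 0, 0, 0],
    [0, 0, 0, 0, 0, 0],
    [0, 0, 0, 0, 0, 0],
    [0, 0, 0, 0, 0, 0],
    [0, 0, 0, 0, 0, 0],
  ],
  gripper=0.7,
)

```text
clock: 11.82
position: [0.5356, -0.0801, 0.1577]
tcp_rot: [-2.334, -2.103, 0.0]
force: [1.0, -0.3, 0.3]
finger_gap: 0.0599
gripper_force: 0.0
```

Request:
step_arm(
  moves=[
    [0, 0, 0.02, 0, 0, 0],
    [0, 0, 0.05, 0, 0, 0],
    [0, 0, 0.09, 0, 0, 0],
    [0, 0, 0.1, 0, 0, 0],
  ],
)

```text
clock: 12.32
position: [0.5374, -0.0805, 0.2611]
tcp_rot: [2.33, 2.1, 0.005]
force: [0.3, 0.5, -0.5]
finger_gap: 0.0599
gripper_force: 0.0
```

Run:
```python
from h import *
np.set_printoptions(precision=4,suppress=True)
s=ctrl.sense();print(s['position'],s['force'],s['joint_positions'],s['clock'])
im,d=snap('side','s2');t,_=snap('top','t2')
cv2.imwrite('pics/c4.png',np.hstack([cv2.resize(im[270:420,215:315],(400,600)),cv2.resize(t[160:280,150:230],(400,600))])[:,:,::-1])
```

```text
[ 0.5374 -0.0805  0.2611] [ 0.3185  0.4612 -0.5321] [-0.1945 -0.0027  1.8631 -0.      1.2754 -0.0905] 12.325
```

View pics/c4.png

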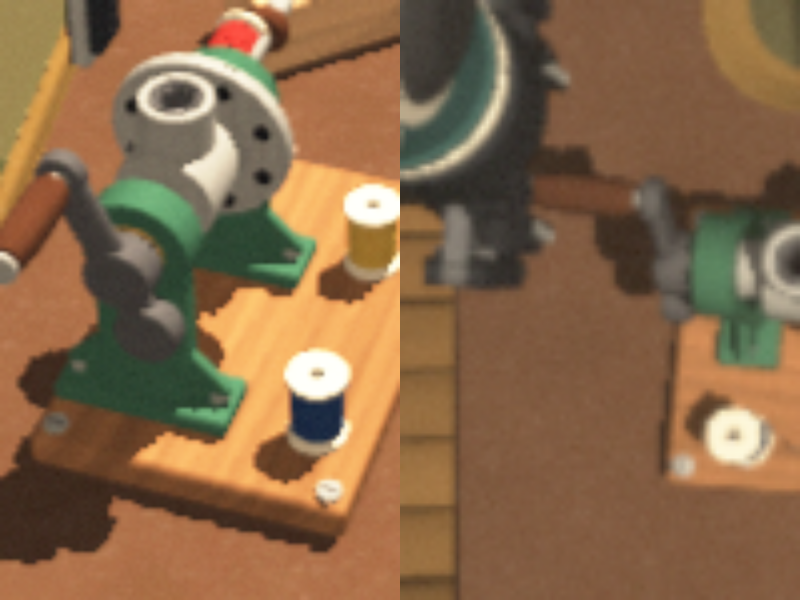

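Crank now leans ≈+0.4 rad (side crop arm end (65,165)), spools upright. Candidates: small red knob in the block at top (347,218) – chosen; large red key (279,287), red disc (333,280), purple (455,231), green (448,263) – left alone. Now to the key.

Scaled: -38 cm / 100 = -0.38, -36 cm / 100 = -0.36, 1.55 rad / 3.1416 = 0.4934.

Request:
step_arm(
  moves=[
    [-0.005, -0.04, 0, 0, 0, 0.0573],
    [-0.01, -0.08, 0, 0, 0, 0.1146],
    [-0.016, -0.12, 0, 0, 0, 0.1719],
    [-0.022, -0.16, 0, 0, 0, 0.2292],
    [-0.028, -0.2, 0, 0, 0, 0.2865],
    [-0.033, -0.24, 0, 0, 0, 0.3438],
    [-0.039, -0.28, 0, 0, 0, 0.4011],
    [-0.044, -0.32, 0, 0, 0, 0.4584],
    [-0.05, -0.36, 0, 0, 0, 0.4934],
    [-0.053, -0.38, 0, 0, 0, 0.4934],
    [-0.053, -0.38, 0, 0, 0, 0.4934],
    [-0.053, -0.38, 0, 0, 0, 0.4934],
  ],
  gripper=0.8,
)

```text
clock: 13.92
position: [0.4828, -0.4587, 0.257]
tcp_rot: [-0.197, -3.135, -0.003]
force: [0.4, 0.6, 0.6]
finger_gap: 0.0681
gripper_force: 0.0
```

Request:
step_arm(
  moves=[
    [0, 0, 0, 0, 0, 0],
    [0, 0, 0, 0, 0, 0],
  ],
)

```text
clock: 14.18
position: [0.4831, -0.4592, 0.258]
tcp_rot: [0.194, 3.135, -0.0]
force: [0.2, 0.2, -0.7]
finger_gap: 0.0684
gripper_force: 0.0
```

Scaled: -17.2 cm / 100 = -0.172, 0.15 cm / 100 = 0.0015.

Request:
step_arm(
  moves=[
    [0.0015, -0.002, -0.04, 0, 0, 0],
    [0.0015, -0.002, -0.09, 0, 0, 0],
    [0.0015, -0.002, -0.13, 0, 0, 0],
    [0.0015, -0.002, -0.16, 0, 0, 0],
    [0.0015, -0.002, -0.172, 0, 0, 0],
    [0.0015, -0.002, -0.172, 0, 0, 0],
    [0.0015, -0.002, -0.172, 0, 0, 0],
  ],
)

```text
clock: 15.05
position: [0.4852, -0.4631, 0.0877]
tcp_rot: [0.196, 3.133, -0.003]
force: [0.6, -0.4, 1.2]
finger_gap: 0.068
gripper_force: 0.0
```

Request:
step_arm(
  moves=[
    [0, 0, 0, 0, 0, 0],
    [0, 0, 0, 0, 0, 0],
    [0, 0, 0, 0, 0, 0],
    [0, 0, 0, 0, 0, 0],
    [0, 0, 0, 0, 0, 0],
  ],
  gripper=0,
  newtons=45,
)

```text
clock: 15.68
position: [0.4847, -0.4626, 0.087]
tcp_rot: [0.196, 3.134, -0.002]
force: [-1.0, 2.2, 4.7]
finger_gap: 0.0319
gripper_force: 44.5
```

Scaled: 19 cm / 100 = 0.19, 16 cm / 100 = 0.16.

Request:
step_arm(
  moves=[
    [0, 0, 0.02, 0, 0, 0],
    [0, 0, 0.05, 0, 0, 0],
    [0, 0, 0.1, 0, 0, 0],
    [0, 0, 0.16, 0, 0, 0],
    [0, 0, 0.19, 0, 0, 0],
    [0, 0, 0.19, 0, 0, 0],
  ],
)

```text
clock: 16.42
position: [0.4853, -0.4635, 0.2805]
tcp_rot: [0.196, 3.13, -0.008]
force: [-0.6, -0.6, -1.5]
finger_gap: 0.0318
gripper_force: 45.3
```

Run:
```python
from h import *
np.set_printoptions(precision=4,suppress=True)
s=ctrl.sense();print(s['position'],s['tcp_rot'],s['force'],s['moment'],s['joint_positions'],s['clock'])
P=s['position']
for n in('side','top'):
    for dz in(0,-.079):print(n,proj(n,P+[0,0,dz]))
im,d=snap('side','s3');t,_=snap('top','t3')
u,v=map(int,proj('side',P+[0,0,-.05]))
cv2.imwrite('pics/c5.png',cv2.resize(im[v-60:v+60,u-80:u+80],(800,600),interpolation=cv2.INTER_CUBIC)[:,:,::-1]);print(u,v)
```

```text
[ 0.4853 -0.4635  0.2805] [ 0.1956  3.13   -0.0081] [-0.5944 -0.5649 -1.4533] [ 0.0356 -0.0193  0.0118] [-0.7994  0.2305  1.5696 -0.0001  1.3339 -2.2454] 16.425
side (np.float64(302.3521929657195), np.float64(163.49316118522057))
side (np.float64(302.1357714988561), np.float64(197.38148075060718))
top (np.float64(354.6085013420249), np.float64(209.21548517997945))
top (np.float64(351.5645042058969), np.float64(213.85813670118839))
302 185
```

View pics/c5.png

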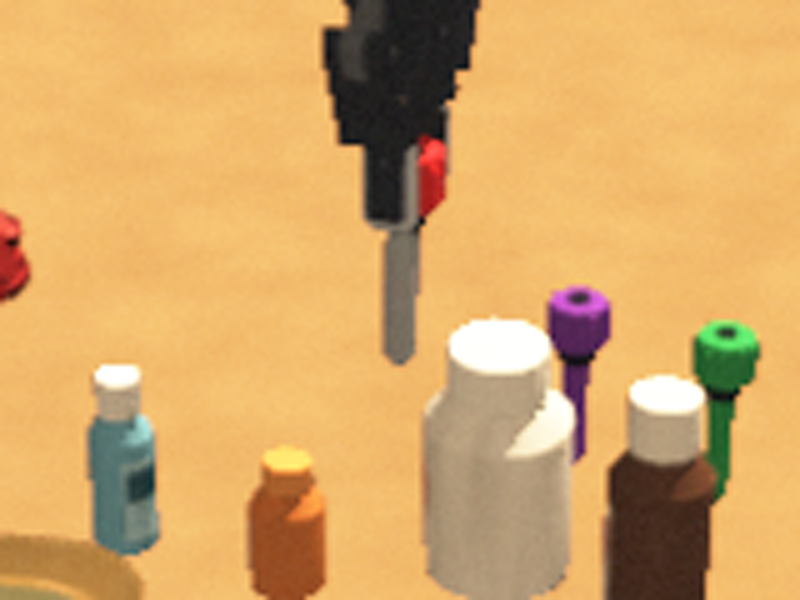

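Scaled: 28.4 cm / 100 = 0.284, 1.7 cm / 100 = 0.017.

Request:
step_arm(
  moves=[
    [0.003, 0.05, 0, 0, 0, 0],
    [0.006, 0.1, 0, 0, 0, 0],
    [0.009, 0.15, 0, 0, 0, 0],
    [0.012, 0.2, 0, 0, 0, 0],
    [0.015, 0.25, 0, 0, 0, 0],
    [0.017, 0.284, 0, 0, 0, 0],
    [0.017, 0.284, -0.01, 0, 0, 0],
    [0.017, 0.284, -0.025, 0, 0, 0],
    [0.017, 0.284, -0.029, 0, 0, 0],
    [0.017, 0.284, -0.029, 0, 0, 0],
    [0.017, 0.284, -0.029, 0, 0, 0],
  ],
)

```text
clock: 17.9
position: [0.5013, -0.1789, 0.2469]
tcp_rot: [0.198, 3.135, -0.0]
force: [0.3, 0.9, -1.7]
finger_gap: 0.0314
gripper_force: 45.4
```

Run:
```python
from h import *
np.set_printoptions(precision=4,suppress=True)
s=ctrl.sense();print(s['position'],s['tcp_rot'],s['force'],s['moment'],s['joint_positions'],s['clock'])
P=s['position']
for n in('side','top'):
    for Q in(P-[0,0,.079],[.501,-.179,.157],[.5025,-.179,.16]):print(n,proj(n,Q))
im,d=snap('side','s4');t,_=snap('top','t4')
cv2.imwrite('pics/c6.png',np.hstack([cv2.resize(im[250:325,225:300],(600,600),interpolation=cv2.INTER_CUBIC),cv2.resize(t[190:240,220:240],(200,600)[::1])])[:,:,::-1][:, :800])
```

```text
[ 0.5013 -0.1789  0.2469] [ 0.1975  3.135  -0.0003] [ 0.3165  0.8795 -1.7468] [ 0.0191 -0.0004 -0.0592] [-0.3895 -0.0123  1.8988 -0.0001  1.2546 -1.8344] 17.9
side (np.float64(258.8962624154701), np.float64(289.8770148496006))
side (np.float64(259.29797753703315), np.float64(294.7094058210247))
side (np.float64(258.41270688903563), np.float64(293.26274487560505))
top (np.float64(229.50371918914146), np.float64(211.9145241168109))
top (np.float64(230.28831815180456), np.float64(212.62232050613486))
top (np.float64(230.07968995464336), np.float64(211.83122812981804))
```

View pics/c6.png

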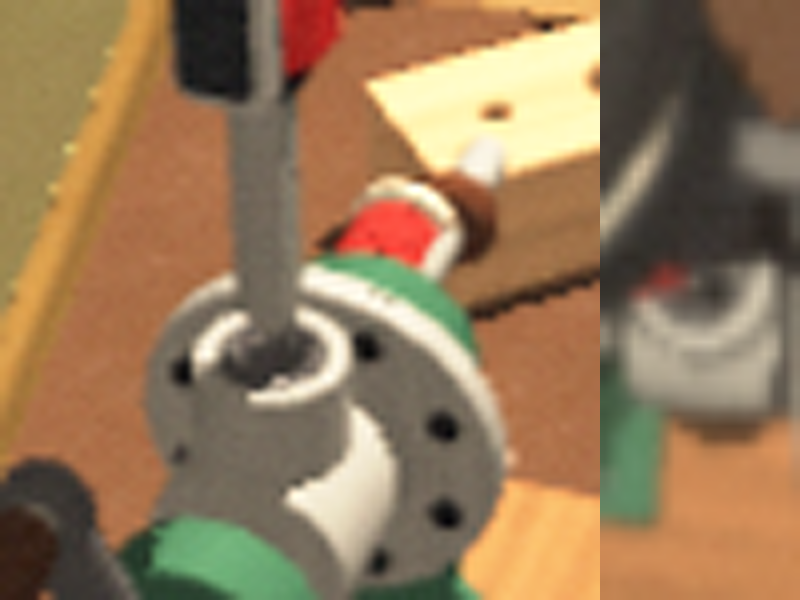

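Key tip (side crop ≈(270,335)) hangs over the boss mouth centre (273,356) – aligned to about 1 mm. Lowering.

Scaled: -1.2 cm / 100 = -0.012, -0.06 cm / 100 = -0.0006.

Request:
step_arm(
  moves=[
    [0, -0.0006, -0.004, 0, 0, 0],
    [0, -0.0006, -0.008, 0, 0, 0],
    [0, -0.0006, -0.012, 0, 0, 0],
    [0, -0.0006, -0.012, 0, 0, 0],
  ],
)

```text
clock: 18.5
position: [0.5008, -0.1785, 0.234]
tcp_rot: [-0.196, -3.135, -0.001]
force: [0.1, 0.8, -1.5]
finger_gap: 0.0319
gripper_force: 45.4
```

Scaled: -0.3 cm / 100 = -0.003, -0.15 cm / 100 = -0.0015.

Request:
step_arm(
  moves=[
    [0, 0, -0.0015, 0, 0, 0],
    [0, 0, -0.003, 0, 0, 0],
    [0, 0, -0.003, 0, 0, 0],
  ],
)

```text
clock: 18.88
position: [0.5014, -0.179, 0.232]
tcp_rot: [0.196, 3.135, -0.001]
force: [0.1, -0.6, 0.2]
finger_gap: 0.032
gripper_force: 45.4
```

Scaled: -0.1 cm / 100 = -0.001.

Request:
step_arm(
  moves=[
    [0, 0, -0.001, 0, 0, 0],
    [0, 0, -0.001, 0, 0, 0],
  ],
)

```text
clock: 19.12
position: [0.5015, -0.179, 0.2314]
tcp_rot: [0.196, 3.134, -0.001]
force: [-0.2, -1.6, 2.6]
finger_gap: 0.0317
gripper_force: 45.7
```

Request:
step_arm(
  moves=[
    [0, 0, -0.001, 0, 0, 0],
    [0, 0, -0.001, 0, 0, 0],
  ],
)

```text
clock: 19.38
position: [0.5017, -0.179, 0.2308]
tcp_rot: [0.196, 3.134, -0.001]
force: [-1.1, -0.3, 5.3]
finger_gap: 0.032
gripper_force: 46.1
```

Scaled: -0.12 rad / 3.1416 = -0.0382.

Request:
step_arm(
  moves=[
    [0, 0, 0, 0, 0, -0.0191],
    [0, 0, 0, 0, 0, -0.0382],
    [0, 0, 0, 0, 0, -0.0382],
  ],
)

```text
clock: 19.75
position: [0.5017, -0.1791, 0.231]
tcp_rot: [0.384, 3.116, -0.001]
force: [-0.6, -0.8, 6.5]
finger_gap: 0.0316
gripper_force: 46.2
```

Scaled: -0.12 rad / 3.1416 = -0.0382.

Request:
step_arm(
  moves=[
    [0, 0, 0, 0, 0, -0.0191],
    [0, 0, 0, 0, 0, -0.0382],
    [0, 0, 0, 0, 0, -0.0382],
  ],
)

```text
clock: 20.12
position: [0.5016, -0.1791, 0.2311]
tcp_rot: [0.57, 3.088, -0.001]
force: [-0.9, -0.6, 8.0]
finger_gap: 0.0318
gripper_force: 46.2
```

Scaled: -0.12 rad / 3.1416 = -0.0382.

Request:
step_arm(
  moves=[
    [0, 0, 0, 0, 0, -0.0191],
    [0, 0, 0, 0, 0, -0.0382],
    [0, 0, 0, 0, 0, -0.0382],
  ],
)

```text
clock: 20.5
position: [0.5015, -0.1791, 0.2313]
tcp_rot: [0.754, 3.048, -0.001]
force: [-2.3, -1.6, 7.6]
finger_gap: 0.0318
gripper_force: 46.3
```

Scaled: -0.12 rad / 3.1416 = -0.0382.

Request:
step_arm(
  moves=[
    [0, 0, 0, 0, 0, -0.0191],
    [0, 0, 0, 0, 0, -0.0382],
    [0, 0, 0, 0, 0, -0.0382],
  ],
)

```text
clock: 20.88
position: [0.5014, -0.1789, 0.2312]
tcp_rot: [0.936, 2.998, -0.0]
force: [-1.4, -0.4, 7.6]
finger_gap: 0.0317
gripper_force: 46.3
```

Scaled: -0.12 rad / 3.1416 = -0.0382.

Request:
step_arm(
  moves=[
    [0, 0, 0, 0, 0, -0.0191],
    [0, 0, 0, 0, 0, -0.0382],
    [0, 0, 0, 0, 0, -0.0382],
  ],
)

```text
clock: 21.25
position: [0.5013, -0.1787, 0.231]
tcp_rot: [1.114, 2.936, 0.0]
force: [-1.9, 0.3, 8.1]
finger_gap: 0.0316
gripper_force: 46.3
```

Scaled: -0.12 rad / 3.1416 = -0.0382.

Request:
step_arm(
  moves=[
    [0, 0, 0, 0, 0, -0.0191],
    [0, 0, 0, 0, 0, -0.0382],
    [0, 0, 0, 0, 0, -0.0382],
  ],
)

```text
clock: 21.62
position: [0.501, -0.1785, 0.2297]
tcp_rot: [-1.287, -2.865, -0.0]
force: [-0.2, -0.4, 2.3]
finger_gap: 0.0316
gripper_force: 45.8
```

Run:
```python
from h import *
np.set_printoptions(precision=4,suppress=True)
s=ctrl.sense();print(s['position'],s['force'],s['moment'],s['joint_positions'],s['clock'])
```

```text
[ 0.501  -0.1785  0.2297] [-0.2208 -0.4438  2.3366] [ 0.028   0.1062 -0.1741] [-0.3893 -0.0009  1.9197  0.0003  1.2231 -1.1158] 21.625
```

Scaled: -0.3 cm / 100 = -0.003, -0.15 cm / 100 = -0.0015.

Request:
step_arm(
  moves=[
    [0, 0, -0.0015, 0, 0, 0],
    [0, 0, -0.003, 0, 0, 0],
    [0, 0, -0.003, 0, 0, 0],
  ],
)

```text
clock: 22.0
position: [0.5014, -0.179, 0.2282]
tcp_rot: [1.286, 2.865, -0.0]
force: [-2.3, 0.4, 9.1]
finger_gap: 0.0317
gripper_force: 46.5
```

Scaled: -0.3 cm / 100 = -0.003, -0.15 cm / 100 = -0.0015.

Request:
step_arm(
  moves=[
    [0, 0, -0.0015, 0, 0, 0],
    [0, 0, -0.003, 0, 0, 0],
    [0, 0, -0.003, 0, 0, 0],
  ],
)

```text
clock: 22.38
position: [0.5015, -0.1791, 0.2256]
tcp_rot: [1.286, 2.865, -0.0]
force: [-2.1, 0.1, 10.1]
finger_gap: 0.0319
gripper_force: 46.6
```

Run:
```python
from h import *
np.set_printoptions(precision=4,suppress=True)
s=ctrl.sense();print(s['position'],s['force'],s['moment'],s['joint_positions'],s['clock'])
```

```text
[ 0.5015 -0.1791  0.2256] [-2.097   0.0855 10.1166] [ 0.0567  0.6338 -0.137 ] [-0.3896  0.0022  1.9244 -0.0003  1.2134 -1.1163] 22.375
```

Scaled: -0.25 cm / 100 = -0.0025, -0.04 cm / 100 = -0.0004, -0.04 rad / 3.1416 = -0.0127.

Request:
step_arm(
  moves=[
    [-0.0004, 0, -0.001, 0, 0, -0.0127],
    [-0.0004, 0, -0.0025, 0, 0, -0.0127],
    [-0.0004, 0, -0.0025, 0, 0, -0.0127],
  ],
)

```text
clock: 22.75
position: [0.5008, -0.1785, 0.221]
tcp_rot: [-1.344, -2.84, -0.001]
force: [0.3, 1.8, 2.7]
finger_gap: 0.0318
gripper_force: 45.9
```

```bash
cat > st.py <<'E'
from h import *
np.set_printoptions(precision=4,suppress=True)
s=ctrl.sense();print(s['position'],s['force'],s['moment'],s['joint_positions'][5],s['clock'])
E
python3 st.py
```

```text
[ 0.5008 -0.1785  0.221 ] [0.2508 1.7876 2.6607] [ 0.2915 -0.0569 -0.0959] -1.0767502423804884 22.75
```

Request:
step_arm(
  moves=[
    [0, 0.0003, -0.002, 0, 0, 0],
    [0, 0.0003, -0.002, 0, 0, 0],
    [0, 0.0003, -0.002, 0, 0, 0],
  ],
)

```text
clock: 23.12
position: [0.5009, -0.1785, 0.2196]
tcp_rot: [1.344, 2.839, -0.0]
force: [-1.2, 1.2, 6.0]
finger_gap: 0.0317
gripper_force: 46.3
```

```bash
python3 st.py
```

```text
[ 0.5009 -0.1785  0.2196] [-1.2163  1.2202  5.9894] [ 0.2358  0.2326 -0.1104] -1.075641932349944 23.125
```

Scaled: -0.05 cm / 100 = -0.0005, -0.03 cm / 100 = -0.0003, -0.4 rad / 3.1416 = -0.1273.

Request:
step_arm(
  moves=[
    [0, 0, -0.0001, 0, 0, -0.0414],
    [0, 0, -0.0003, 0, 0, -0.0859],
    [0, 0, -0.0005, 0, 0, -0.1273],
    [0, 0, -0.0005, 0, 0, -0.1273],
  ],
)

```text
clock: 23.62
position: [0.5008, -0.1781, 0.2192]
tcp_rot: [-1.882, -2.515, -0.001]
force: [-1.2, 2.2, 6.0]
finger_gap: 0.0321
gripper_force: 46.3
```

```bash
python3 st.py
```

```text
[ 0.5008 -0.1781  0.2192] [-1.2168  2.1663  5.9726] [0.4959 0.2019 0.1459] -0.675080698523167 23.625
```

Scaled: -0.05 cm / 100 = -0.0005, -0.03 cm / 100 = -0.0003, -0.4 rad / 3.1416 = -0.1273.

Request:
step_arm(
  moves=[
    [0, 0, -0.0001, 0, 0, -0.0414],
    [0, 0, -0.0003, 0, 0, -0.0859],
    [0, 0, -0.0005, 0, 0, -0.1273],
    [0, 0, -0.0005, 0, 0, -0.1273],
  ],
)

```text
clock: 24.12
position: [0.5009, -0.1776, 0.2187]
tcp_rot: [-2.344, -2.091, -0.002]
force: [-0.8, 2.2, 6.7]
finger_gap: 0.0312
gripper_force: 46.2
```

```bash
python3 st.py
```

```text
[ 0.5009 -0.1776  0.2187] [-0.7685  2.2163  6.7256] [0.8083 0.2276 0.1742] -0.27509678894243517 24.125
```

Scaled: -0.05 cm / 100 = -0.0005, -0.03 cm / 100 = -0.0003, -0.4 rad / 3.1416 = -0.1273.

Request:
step_arm(
  moves=[
    [0, 0, -0.0001, 0, 0, -0.0414],
    [0, 0, -0.0003, 0, 0, -0.0859],
    [0, 0, -0.0005, 0, 0, -0.1273],
    [0, 0, -0.0005, 0, 0, -0.1273],
  ],
)

```text
clock: 24.62
position: [0.501, -0.1771, 0.2182]
tcp_rot: [-2.712, -1.583, -0.003]
force: [-0.8, 4.6, 7.3]
finger_gap: 0.0317
gripper_force: 45.9
```

```bash
python3 st.py
```

```text
[ 0.501  -0.1771  0.2182] [-0.7609  4.6193  7.3309] [1.1035 0.1401 0.1208] 0.12491852251056891 24.625
```

Request:
step_arm(
  moves=[
    [0, 0, 0, 0, 0, 0],
    [0, 0, 0, 0, 0, 0],
    [0, 0, 0, 0, 0, 0],
  ],
  gripper=0.5,
)

```text
clock: 25.0
position: [0.5003, -0.1785, 0.217]
tcp_rot: [-2.713, -1.584, 0.002]
force: [0.4, 0.2, -0.7]
finger_gap: 0.0424
gripper_force: 0.0
```

```bash
python3 st.py
python3 - <<'E'
from h import *
im,_=snap('side','s5');cv2.imwrite('pics/c7.png',cv2.resize(im[225:325,225:325],(600,600),interpolation=cv2.INTER_CUBIC)[:,:,::-1])
E
```

```text
[ 0.5003 -0.1785  0.217 ] [ 0.3617  0.2168 -0.7277] [-0.0249 -0.022   0.0025] 0.12465490274613478 25.0
```

View pics/c7.png

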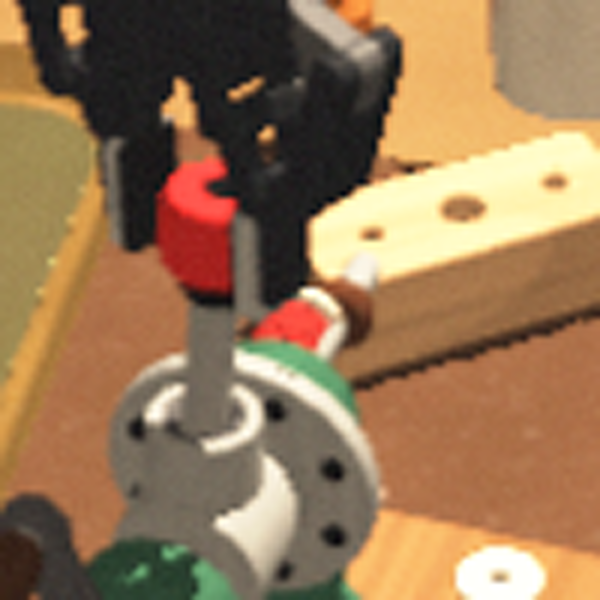

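Key stands seated upright in the screw (shank at crop (210,400) inside the boss ring). Regripping and continuing.

Scaled: 0.1 cm / 100 = 0.001.

Request:
step_arm(
  moves=[
    [0, 0, 0.001, 0, 0, 0],
    [0, 0, 0.001, 0, 0, 0],
    [0, 0, 0.001, 0, 0, 0],
    [0, 0, 0.001, 0, 0, 0],
  ],
  gripper=0,
  newtons=30,
)

```text
clock: 25.55
position: [0.5006, -0.1784, 0.2185]
tcp_rot: [-2.713, -1.584, 0.0]
force: [-0.4, -0.1, -1.9]
finger_gap: 0.0323
gripper_force: 29.8
```

```bash
python3 st.py
```

```text
[ 0.5006 -0.1784  0.2185] [-0.3655 -0.1026 -1.8645] [-0.0008 -0.0078 -0.0051] 0.12479032415091963 25.55
```

Scaled: -0.03 cm / 100 = -0.0003, -0.01 cm / 100 = -0.0001, -0.3 rad / 3.1416 = -0.0955.

Request:
step_arm(
  moves=[
    [0, 0, -0.0001, 0, 0, -0.0318],
    [0, 0, -0.0003, 0, 0, -0.0637],
    [0, 0, -0.0003, 0, 0, -0.0955],
    [0, 0, -0.0003, 0, 0, -0.0955],
  ],
)

```text
clock: 26.05
position: [0.5005, -0.178, 0.2182]
tcp_rot: [-2.918, -1.162, 0.0]
force: [0.1, 1.2, -1.2]
finger_gap: 0.032
gripper_force: 29.8
```

```bash
python3 st.py
```

```text
[ 0.5005 -0.178   0.2182] [ 0.1068  1.1945 -1.2348] [0.2766 0.0429 0.1808] 0.42349352639566573 26.05
```

Scaled: -0.03 cm / 100 = -0.0003, -0.01 cm / 100 = -0.0001, -0.2 rad / 3.1416 = -0.0637.

Request:
step_arm(
  moves=[
    [0, 0, -0.0001, 0, 0, -0.0318],
    [0, 0, -0.0003, 0, 0, -0.0637],
    [0, 0, -0.0003, 0, 0, -0.0637],
  ],
)

```text
clock: 26.42
position: [0.5005, -0.1778, 0.2179]
tcp_rot: [-3.018, -0.867, 0.0]
force: [-0.1, 3.3, -0.7]
finger_gap: 0.0322
gripper_force: 29.8
```

```bash
python3 st.py
```

```text
[ 0.5005 -0.1778  0.2179] [-0.0727  3.3484 -0.6843] [0.68   0.1773 0.173 ] 0.6220544465952399 26.425
```

Scaled: -0.03 cm / 100 = -0.0003, -0.01 cm / 100 = -0.0001, -0.2 rad / 3.1416 = -0.0637.

Request:
step_arm(
  moves=[
    [0, 0, -0.0001, 0, 0, -0.0318],
    [0, 0, -0.0003, 0, 0, -0.0637],
    [0, 0, -0.0003, 0, 0, -0.0637],
  ],
)

```text
clock: 26.8
position: [0.5005, -0.1775, 0.2177]
tcp_rot: [-3.089, -0.562, 0.0]
force: [-1.0, 4.8, 0.7]
finger_gap: 0.0321
gripper_force: 29.7
```

```bash
python3 st.py
```

```text
[ 0.5005 -0.1775  0.2177] [-1.0167  4.7835  0.6751] [1.1053 0.2193 0.1831] 0.8213275887905709 26.8
```

Scaled: -0.03 cm / 100 = -0.0003, -0.01 cm / 100 = -0.0001, -0.2 rad / 3.1416 = -0.0637.

Request:
step_arm(
  moves=[
    [0, 0, -0.0001, 0, 0, -0.0318],
    [0, 0, -0.0003, 0, 0, -0.0637],
    [0, 0, -0.0003, 0, 0, -0.0637],
  ],
)

```text
clock: 27.18
position: [0.5007, -0.1772, 0.2174]
tcp_rot: [-3.129, -0.251, -0.0]
force: [-0.5, 6.0, -0.0]
finger_gap: 0.032
gripper_force: 29.7
```

```bash
python3 st.py
```

```text
[ 0.5007 -0.1772  0.2174] [-0.5212  5.9738 -0.0311] [1.4094 0.1078 0.1919] 1.0215175505709495 27.175
```

Scaled: -0.03 cm / 100 = -0.0003, -0.01 cm / 100 = -0.0001, -0.2 rad / 3.1416 = -0.0637.

Request:
step_arm(
  moves=[
    [0, 0, -0.0001, 0, 0, -0.0318],
    [0, 0, -0.0003, 0, 0, -0.0637],
    [0, 0, -0.0003, 0, 0, -0.0637],
  ],
)

```text
clock: 27.55
position: [0.5009, -0.1771, 0.2173]
tcp_rot: [-3.138, 0.063, -0.001]
force: [0.2, 6.1, 0.8]
finger_gap: 0.0319
gripper_force: 29.9
```

```bash
python3 st.py
```

```text
[ 0.5009 -0.1771  0.2173] [0.1626 6.0933 0.8491] [1.4739 0.0528 0.2258] 1.221482977271375 27.55
```

Scaled: 0.06 cm / 100 = 0.0006, -0.03 cm / 100 = -0.0003, -0.2 rad / 3.1416 = -0.0637.

Request:
step_arm(
  moves=[
    [0, 0.0006, -0.0001, 0, 0, -0.0318],
    [0, 0.0006, -0.0003, 0, 0, -0.0637],
    [0, 0.0006, -0.0003, 0, 0, -0.0637],
  ],
)

```text
clock: 27.92
position: [0.5012, -0.1766, 0.2171]
tcp_rot: [-3.117, 0.376, -0.001]
force: [0.2, 6.2, 0.8]
finger_gap: 0.032
gripper_force: 29.9
```

```bash
python3 st.py
```

```text
[ 0.5012 -0.1766  0.2171] [0.1797 6.1952 0.8137] [ 1.4056 -0.1099  0.2521] 1.4224813333536834 27.925
```

Scaled: -0.01 cm / 100 = -0.0001, -0.15 rad / 3.1416 = -0.0477.

Request:
step_arm(
  moves=[
    [0, 0, -0.0001, 0, 0, -0.0255],
    [0, 0, -0.0001, 0, 0, -0.0477],
    [0, 0, -0.0001, 0, 0, -0.0477],
  ],
)

```text
clock: 28.3
position: [0.5013, -0.1767, 0.2171]
tcp_rot: [-3.08, 0.608, -0.002]
force: [0.5, 6.7, 0.5]
finger_gap: 0.0322
gripper_force: 29.8
```

```bash
python3 st.py
```

```text
[ 0.5013 -0.1767  0.2171] [0.4861 6.7318 0.5148] [ 1.3444 -0.1699  0.3043] 1.5721834369248648 28.3
```

Scaled: -0.1 rad / 3.1416 = -0.0318.

Request:
step_arm(
  moves=[
    [0, 0, 0, 0, 0, -0.0159],
    [0, 0, 0, 0, 0, -0.0318],
    [0, 0, 0, 0, 0, -0.0318],
  ],
)

```text
clock: 28.68
position: [0.5015, -0.1766, 0.217]
tcp_rot: [-3.045, 0.761, -0.002]
force: [2.0, 5.9, -0.5]
finger_gap: 0.032
gripper_force: 29.8
```

```bash
python3 st.py
```

```text
[ 0.5015 -0.1766  0.217 ] [ 2.0037  5.91   -0.5186] [ 1.4385 -0.3156  0.3029] 1.6719596237577243 28.675
```

Request:
step_arm(
  moves=[
    [0, 0, 0, 0, 0, 0],
  ],
)

```text
clock: 28.8
position: [0.5015, -0.1766, 0.217]
tcp_rot: [-3.046, 0.76, -0.002]
force: [1.5, 6.0, -0.9]
finger_gap: 0.0321
gripper_force: 29.8
```

```bash
python3 st.py
```

```text
[ 0.5015 -0.1766  0.217 ] [ 1.5073  5.9918 -0.9113] [ 1.4268 -0.3458  0.2726] 1.6716014865617073 28.8
```

Request:
step_arm(
  moves=[
    [0, 0, 0, 0, 0, 0],
  ],
)

```text
clock: 28.92
position: [0.5015, -0.1766, 0.217]
tcp_rot: [-3.046, 0.76, -0.002]
force: [1.6, 5.6, -0.9]
finger_gap: 0.0318
gripper_force: 29.8
```

```bash
python3 st.py
```

```text
[ 0.5015 -0.1766  0.217 ] [ 1.5742  5.5943 -0.9009] [ 1.3667 -0.2842  0.3212] 1.6715974037730175 28.925
```

Torque ≈0.30 against ≈0.175 running: about 0.12 above – firmly tight. Release and retreat.

Request:
step_arm(
  moves=[
    [0, 0, 0, 0, 0, 0],
    [0, 0, 0, 0, 0, 0],
    [0, 0, 0, 0, 0, 0],
    [0, 0, 0, 0, 0, 0],
    [0, 0, 0, 0, 0, 0],
  ],
  gripper=0.7,
)

```text
clock: 29.55
position: [0.5007, -0.178, 0.2167]
tcp_rot: [3.046, -0.767, 0.0]
force: [-0.1, -0.4, 0.3]
finger_gap: 0.0599
gripper_force: 0.0
```

Scaled: 16 cm / 100 = 0.16, 14 cm / 100 = 0.14.

Request:
step_arm(
  moves=[
    [0, 0, 0.01, 0, 0, 0],
    [0, 0, 0.03, 0, 0, 0],
    [0, 0, 0.06, 0, 0, 0],
    [0, 0, 0.1, 0, 0, 0],
    [0, 0, 0.13, 0, 0, 0],
    [0, 0.04, 0.14, 0, 0, 0],
    [0, 0.1, 0.14, 0, 0, 0],
    [0, 0.16, 0.14, 0, 0, 0],
    [0, 0.16, 0.14, 0, 0, 0],
    [0, 0.16, 0.14, 0, 0, 0],
  ],
)

```text
clock: 30.8
position: [0.5008, -0.0179, 0.3574]
tcp_rot: [3.046, -0.765, 0.002]
force: [0.4, 0.4, 0.6]
finger_gap: 0.06
gripper_force: 0.0
```

```bash
python3 st.py
python3 - <<'E'
from h import *
im,_=snap('side','s6');t,_=snap('top','t6')
cv2.imwrite('pics/c8.png',np.hstack([cv2.resize(im[230:410,215:335],(400,600)),cv2.resize(t[160:280,185:265],(400,600))])[:,:,::-1])
E
```

```text
[ 0.5008 -0.0179  0.3574] [0.403  0.4257 0.6256] [-0.0281 -0.0402 -0.0164] 1.9779684163458133 30.8
```

View pics/c8.png

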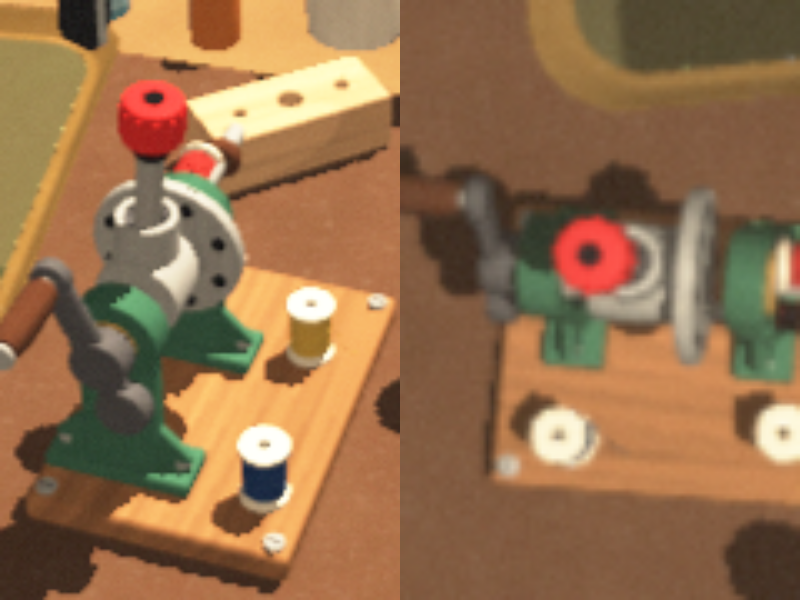

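The key stands in the screw (knob at side crop (152,110)). The crank is still on the flat and both spools are upright and in place.

```bash
python3 -c "
from bench import finish_job; print(finish_job())"
```

```text
the job is handed in; nothing more can be done
None
```

The job is handed in, with no verdict returned: the shoe settled on the flat at a crank angle of about +0.4 rad, the setscrew turned to about 0.12 N m above its running torque, the key left standing in it, and both spools undisturbed.

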